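# Screw the filler plug back into the dough sheeter's gear unit

## Robot

A 7-joint arm with a two-finger parallel gripper is mounted at the origin on the work surface. World frame = base frame: x ahead of the robot, y to its left, z up, the work surface at z = 0. Lengths are in m, angles in rad, forces in N, time in s.
With the tool pointing down it reaches from about 0.4 to 0.85 m from the base axis. Payload 4.5 kg.
Tool frame: the origin (TCP) lies between the finger pads; the fingertips stand 19 mm ahead of it and the grasp point (between the pads) is the TCP (r.nose_length is the distance from the TCP to the fingertips, in m); z points along the fingers, x is the direction in which the jaws open and shut, and the axes are right-handed (so a half turn about z gives the same grasp; the last joint's range is limited). The gripper opens to 88 mm and grips with 3 to 60 N. Pads are 18 mm wide; open, the fingers measure 123 mm over their backs; the gripper's body (75 mm by 187 mm) begins 45 mm behind the grasp point.
Start: joints at [-1.11, 0.689, -0.195, 1.565, 0.157, 0.902, -0.215], TCP at [0.259, 0.569, 0.258] pointing down, gripper open.
Joint ranges: [-3.01, 3.01], [-0.46, 2.08], [-1.47, 1.51], [0.13, 2.56], [-1, 4.14], [0.04, 2.09], [-2.66, 2.66]. Speed limits (rad/s): [2.57, 2.57, 3.14, 3.14, 3.14, 3.14, 3.14].

## Interface

Orientations are given as a unit quaternion [x, y, z, w].
In Python, from plant import get_state, vision, r gives the robot as it stands.
- The arm moves only by the tool play_rows, never from a script. Its argument "deltas" is a list that holds one entry, the list of rows, each a list of 7 numbers: the gripper command: -1 is fully open, 1 is shut, values between are in proportion, then the shift along the tool's x, y, z normalised to -1 to 1, where 1 is 300 mm, then the turn, a rotation vector about the tool's x, y, z normalised to -1 to 1, where 1 is pi rad. A call has 1 to 5 rows; each row is the pose to reach, as a shift and turn from the pose measured when the call began, along the tool's axes at that moment, turning the shorter way round; what a row does not reach only later rows make up. A row lasts 1/8 s, in which the tool goes at most 62.5 mm and 10.7 degrees, less where a joint would pass 70% of its speed; a pose out of reach is approached as far as the arm can. A call with a number of a shift or a turn outside -1 to 1 is refused whole. A call with a gripper value outside its range is refused whole. The fingers move at their own pace and stop on an object; "force" is the grip in N (left out, the last holds). Time passes only in rows, so rows that repeat a pose let the fingers close. It gives the time, the measured TCP pose, the force and the opening at its end, in the units of the state.
- get_state(): the state, without advancing time (a new reading comes with each control period).
- vision.snapshot(name): name is "side" or "top"; returns the picture (480x640x3 uint8, red, green, blue); there is no depth.
- vision.camera_model(name): a dict with "vfov" (degrees; the focal length in pixels is half the picture's height over the tangent of half this angle, whatever the lens; pixels are square), "cx", "cy" (the principal point, pixels), "world_to_cam" (4x4, takes a point from world to camera coordinates). Camera axes: x right, y up, looking along -z (the intrinsics and any distortion apply to the point x, -y, -z); pixel columns grow to the right and rows downward; lengths in m; the calibration is good to about 2 mm. A picture is of the moment at which its call begins. camera_model takes no time and is no camera call.
- r.finish_job(): hands the job in, once; it reports no verdict.
The state is a dict: "clock": time; "q": joint angles; "qd": joint speeds; "joint_torque": joint torques, N m; "tool_pos": TCP position; "eef_rot": TCP orientation; "contact_force": force on the tool from outside, world axes, zero at the start; "moment": the same for the moment, N m; "opening": opening from 0.0 (shut) to 1.0 (fully open).
Only numpy, scipy, OpenCV 4.12 (cv2) and the standard library are available. Lean on these libraries where they do the work, as an engineer would, in place of code of your own. Each camera call takes 0.05 s, during which the arm holds its last target.

## Task

Take the steel filler plug from the tray and stand it upright in the filler neck of the gear unit, with its grip bar in line with the unit's length. Turn it backward (anticlockwise from above) until you feel the thread start drop, then drive it forward gently until its flange lies fully home, flat on the neck's rim, and let go. Never force the thread, and leave the sprocket, wrench, brass fitting and oil bottle where they are.

Things in the scene. Friction and masses are not known exactly. Their poses are not given: they have to be found in the camera images.
- plug_mid (a point): Steel filler plug, 64 mm tall, standing upright in the tray; point on its axis half-way up, 32 mm above its foot. z up its axis, x along its grip bar. From the foot: round shank 26 mm thick to 26 mm up, lowest 5 mm tapered to 18 mm; flange 49 mm across from 26 to 31 mm; grip bar from 31 to 64 mm. Mass 0.2 to 0.33 kg.
- plug_grip (a point): Centre of the plug's grip bar, 47.5 mm above the foot, same axes. The bar is 44 mm long (x), 14 mm thick (y), 33 mm high; take it from above across the 14 mm.
- plug_lugs (a point): Point on the plug's axis between its two thread lugs, 10 mm above the foot, same axes: round lugs 6 mm thick that stick out along +x and -x to 19 mm from the axis. The force limit counts all contacts together: twisting against a stop, about 0.8 N m on the plug makes 50 N on the lugs.
- mouth (a point): Filler neck on the gear unit: point on the neck's axis at rim height (105 mm above the table). x along the unit's length to its motor, z up. Steel tube, 52 mm outside, 41 mm inside, 30 mm high; 1.5 mm of clearance round the plug. Inside, a coarse right-hand thread with two starts, 29 mm bore between its lands. More than 60 N between plug and unit spoils the thread.
- thread (a point): Point on the neck's axis 10 mm below the rim, axes as mouth. The thread start's angle is hidden and differs: with the plug's bar along x (either way round) its lugs rest on the lands, flange 14 to 16 mm above the rim, and the start is 38 to 85 degrees backward (anticlockwise from above). Turned so under a light push the plug rises up to 2 mm, then drops about 10 mm.
- neck_foot (a point): Point on the neck's axis 30 mm below the rim, axes as mouth. After the drop the flange stands about 6 mm above the rim; stops end the turn just past the drop. Then 85 to 115 degrees forward (clockwise) brings the flange onto the rim and the thread tightens there. Pushing alone does not sink it; turning forward before the drop jams on a stop.
- gear_unit: The gear unit, fixed to the table: grey housing 130 x 115 x 75 mm with the neck on its top, motor 90 mm thick reaching 204 mm from the neck along +x and 91 mm high. Origin on the table under the neck's axis, x towards the motor.
- sprocket: Dark steel ring, 68 mm across, 14 mm high, lying on the table; origin under its centre. Leave alone.
- fitting: Brass stepped fitting, 24 mm across, 22 mm high, standing in the tray; origin under its centre. Leave alone.
- wrench: Steel wrench 180 mm long lying on the table, along its x. Leave alone.
- oil_bottle: White bottle, 70 mm across, 190 mm high, standing on the table; origin under its centre. Leave alone.
Things that resemble listed ones, but are neither listed nor needed, are in the scene too. Leave any blue look-alike of the part that bears plug_mid alone.

How it is judged:
On the way, in this order (a step that is already met when the one before it is completed fails the run):
1. the plug stands in the neck with its bar in line with the unit and its lugs resting on the lands (flange 11 to 18 mm above the rim) (z of plug_mid in the frame of mouth between 0.017 and 0.024 m and horizontal distance between plug_mid and mouth below 0.004 m and angle between the x axis of plug_mid and the x axis of mouth, either way round below 0.25 rad), for 0.2 s.
2. the plug has dropped into the thread start (flange 2 to 8.5 mm above the rim) (z of plug_mid in the frame of mouth between 0.008 and 0.0145 m and horizontal distance between plug_mid and mouth below 0.003 m and angle between plug_mid's own z axis and vertical below 0.1 rad), for 0.1 s.
At the end, for the whole second after the job is handed in: the plug is screwed home: its flange within 1.2 mm of the rim, its axis within 2.5 mm of the neck's and within 3 degrees of upright, released and at rest (z of plug_mid in the frame of mouth below 0.0072 m and horizontal distance between plug_mid and mouth below 0.0025 m and angle between plug_mid's own z axis and vertical below 0.05 rad and linear speed of plug below 0.01 m/s); the robot touches nothing.
It fails at once if the thread is forced: more than 60 N between plug and gear unit (contact force between plug and gear_unit above 60 N).
It fails at once if a bystander is moved by more than 30 mm (distance of any of sprocket, fitting, wrench, oil_bottle from where it was at the start of the episode above 0.03 m).
It also fails if it takes over 58 s, if anything falls off the work surface, if the arm or the gripper's body presses on something with over 40 N, if the wrist force passes 120 N, or if a joint passes its speed limit or range.

## Working session

There is one attempt and no reset: what is moved stays moved. The work goes in short steps, Python scripts to look and compute and a tool call to move; the robot and the scene stay as the last step left them, time stands still between calls to the robot, and variables do not carry over. Pictures are saved under pics/ and viewed, and the job is handed in when it is done.

Besides the shell and the picture viewer there is one more tool, called after "Emit:" as name([rows], argument=value, ...), one row to a line, values as JSON. play_rows: Moves the arm, as the interface text tells. Scaled input: -1 to 1 covers 300 mm each way for a shift and pi rad each way for a turn. Its arguments: {"type":"object","properties":{"deltas":{"type":"array"},"force":{"type":"number"}},"required":["deltas"]}

```bash
ls; mkdir -p pics; python3 - <<'E'
from plant import get_state, vision, r
import cv2
s=get_state()
for k,v in s.items(): print(k,v)
for n in("side","top"):
    im=vision.snapshot(n); cv2.imwrite(f"pics/{n}0.png",im[:,:,::-1]); print(vision.camera_model(n))
E
```

```text
pics
clock 0.0
q [-1.11020771  0.68994056 -0.19453035  1.5663484   0.15731522  0.90250421
 -0.21513247]
qd [ 0.00059315  0.00116663 -0.00020405  0.00017159  0.00052699 -0.00078098
  0.00087389]
joint_torque [-6.33138939e-05 -5.27564156e+01 -1.26669656e+00 -1.53433889e+01
 -5.26343216e-02  6.51455615e-03  1.87068486e-04]
tool_pos [0.25850947 0.56837419 0.25693636]
eef_rot [ 8.40797421e-01  5.41349131e-01 -7.19621390e-04  5.45588641e-04]
contact_force [-0.64323313  0.6594179   0.67997164]
moment [-0.02147369 -0.01708121 -0.05838415]
opening 0.9990286693231027
{'vfov': 43.01292111053956, 'cx': 313.79286484682666, 'cy': 233.0928519155913, 'world_to_cam': array([[ 0.91881498, -0.39459853, -0.00842767, -0.38921581],
       [ 0.21369933,  0.47941575,  0.85117162, -0.21431611],
       [-0.33183071, -0.78387023,  0.52481982, -1.10009008],
       [ 0.        ,  0.        ,  0.        ,  1.        ]])}
{'vfov': 53.231682131138356, 'cx': 319.99083760469307, 'cy': 240.230560913051, 'world_to_cam': array([[-0.01511847, -0.99951952, -0.02705848,  0.09286283],
       [ 0.99539472, -0.01760704,  0.09423029, -0.48702687],
       [-0.09466143, -0.02550925,  0.99518264, -1.23266027],
       [ 0.        ,  0.        ,  0.        ,  1.        ]])}
```

View pics/side0.png

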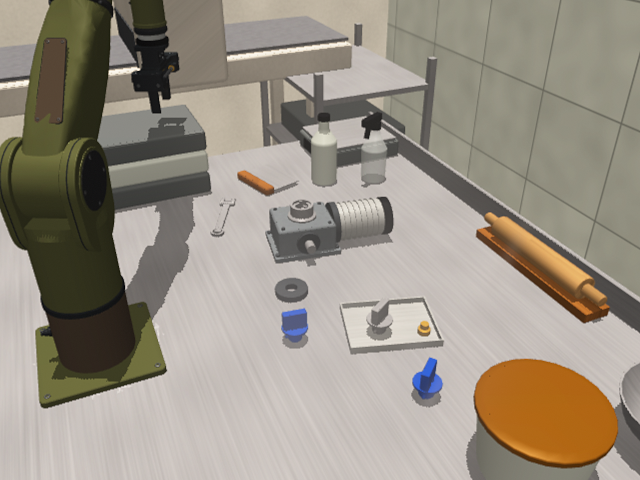

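View pics/top0.png

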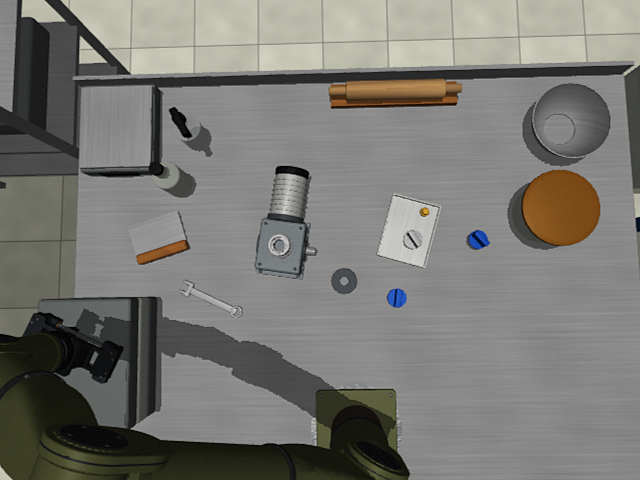

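View zooms.

The side view shows the steel plug in the tray at about (379,318), the neck at (302,208) and two blue look-alikes. In the top view the plug is at (412,240), the neck at (279,245) and the motor points up the image. I'll zoom in on both.

```bash
python3 - <<'E'
import cv2,numpy as np
t=cv2.imread("pics/top0.png");s=cv2.imread("pics/side0.png")
def crop(im,x,y,w,h,k): return cv2.resize(im[y:y+h,x:x+w],None,fx=k,fy=k,interpolation=cv2.INTER_CUBIC)
a=np.hstack([crop(t,380,210,64,60,6),crop(t,250,215,64,60,6)])
b=np.hstack([crop(s,345,290,64,60,6),crop(s,270,180,64,60,6)])
cv2.imwrite("pics/z0.png",np.vstack([a,b])[:600*2]) if 0 else cv2.imwrite("pics/zt.png",a)
cv2.imwrite("pics/zs.png",b)
E
```

```text
(no output)
```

View pics/zt.png

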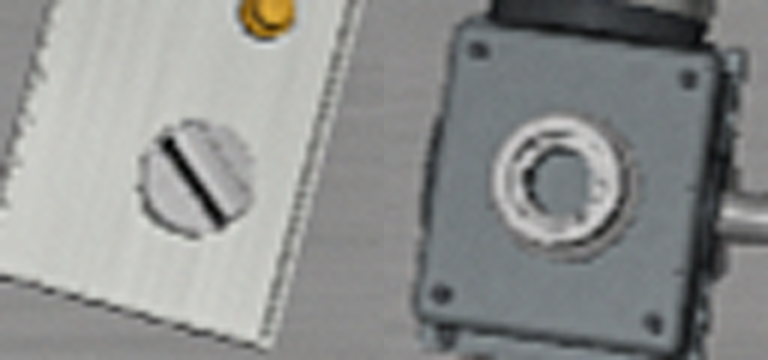

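View pics/zs.png

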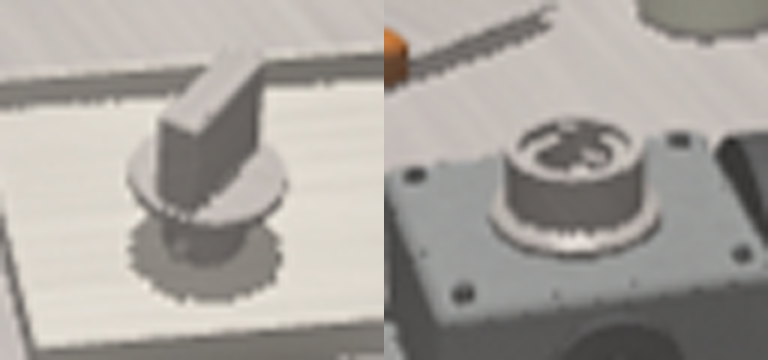

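```bash
cat > h.py <<'E'
import numpy as np, cv2
from plant import get_state, vision, r
from scipy.spatial.transform import Rotation as R
def ray(n,u,v):
    c=vision.camera_model(n);f=240/np.tan(np.radians(c["vfov"]/2));W=np.array(c["world_to_cam"])
    d=np.array([(u-c["cx"])/f,-(v-c["cy"])/f,-1.]);Rt=W[:3,:3].T
    d=Rt@d; return -Rt@W[:3,3], d/np.linalg.norm(d)
def plane(n,u,v,z):
    o,d=ray(n,u,v); return o+d*(z-o[2])/d[2]
def tri(a,b):
    (o1,d1),(o2,d2)=ray("top",*a),ray("side",*b)
    t=np.linalg.lstsq(np.stack([d1,-d2],1),o2-o1,rcond=None)[0]
    p,q=o1+d1*t[0],o2+d2*t[1]; return (p+q)/2,np.linalg.norm(p-q)
def proj(n,p):
    c=vision.camera_model(n);f=240/np.tan(np.radians(c["vfov"]/2));W=np.array(c["world_to_cam"])
    x=W[:3,:3]@np.array(p)+W[:3,3]; return np.array([c["cx"]+f*x[0]/-x[2],c["cy"]-f*x[1]/-x[2]])
E
python3 - <<'E'
from h import *
np.set_printoptions(precision=4,suppress=True)
print("cams",ray("top",0,0)[0],ray("side",0,0)[0])
T=lambda x,y:(380-.42+x/6,210-.42+y/6); T2=lambda x,y:(250-.42+(x-384)/6,215-.42+y/6)
S=lambda x,y:(345-.42+x/6,290-.42+y/6); S2=lambda x,y:(270-.42+(x-384)/6,180-.42+y/6)
print("flange",tri(T(197,179),S(209,178)))
print("rim",tri(T2(561,184),S2(573,152)))
# neck rim from each at z .105
print(plane("top",*T2(561,184),.105),plane("side",*S2(573,152),.105))
for z in(.033,.036,.039):print(plane("top",*T(197,179),z),plane("side",*S(209,178),z))
# bar top corners
c=[plane("side",*S(*p),.067) for p in((160,122),(198,130),(262,60),(224,55))]
for p in c: print(p)
print("bar dir top",[plane("top",*T(*p),.05) for p in((165,140),(222,226))])
# unit dir : housing screws (z~.075)
q=[plane("top",*T2(*p),.075) for p in((479,50),(688,80),(653,323),(442,293))]
for p in q: print(p)
for d in(q[0]-q[3],q[1]-q[2]): print(np.arctan2(d[1],d[0]))
E
```

```text
cams [0.3695 0.0528 1.2751] [ 0.0384 -0.9132  0.7565]
flange (array([ 0.4871, -0.1561,  0.0305]), np.float64(0.002795000310507065))
rim (array([0.4715, 0.1834, 0.1032]), np.float64(0.002341055820577069))
[0.4702 0.1836 0.105 ] [0.4714 0.1801 0.105 ]
[ 0.4855 -0.1551  0.033 ] [ 0.4869 -0.159   0.033 ]
[ 0.4853 -0.1546  0.036 ] [ 0.4851 -0.1621  0.036 ]
[ 0.485  -0.1541  0.039 ] [ 0.4832 -0.1652  0.039 ]
[ 0.4649 -0.1657  0.067 ]
[ 0.4734 -0.1736  0.067 ]
[ 0.5073 -0.1518  0.067 ]
[ 0.4979 -0.1449  0.067 ]
bar dir top [array([ 0.5009, -0.1392,  0.05  ]), array([ 0.4637, -0.1622,  0.05  ])]
[0.5302 0.2212 0.075 ]
[0.5158 0.133  0.075 ]
[0.4138 0.1488 0.075 ]
[0.4278 0.2373 0.075 ]
-0.15508752814875673
-0.15365884924474618
```

```bash
cat >> h.py <<'E'
def go(x,y,z,yaw,hold=None):
    s=get_state();Rc=R.from_quat(s["eef_rot"]);p=np.array(s["tool_pos"])
    a=np.radians(yaw);Rt=R.from_matrix(np.array([[np.cos(a),np.sin(a),0],[np.sin(a),-np.cos(a),0],[0,0,-1]]))
    d=Rc.inv().apply(np.array([x,y,z])-p)/.3; w=(Rc.inv()*Rt).as_rotvec()/np.pi
    print("delta",np.round(d,4),np.round(w,4))
def st():
    s=get_state();m=R.from_quat(s["eef_rot"]).as_matrix()
    print("t %.2f"%s["clock"],"pos",np.round(s["tool_pos"],4),"yaw %.2f"%np.degrees(np.arctan2(m[1,0],m[0,0])),"zax",np.round(m[:,2],3),"open %.3f"%s["opening"],"F",np.round(s["contact_force"],1),"M",np.round(s["moment"],2),"q",np.round(s["q"],2))
E
python3 - <<'E'
from h import *
st(); go(.486,-.157,.2,-57.7)
E
```

```text
t 0.10 pos [0.2585 0.5684 0.257 ] yaw 65.55 zax [-0.001 -0.002 -1.   ] open 1.002 F [0.  0.2 0. ] M [ 0.02 -0.03 -0.03] q [-1.11  0.69 -0.19  1.57  0.16  0.9  -0.22]
delta [-1.8873  1.6909  0.1933] [6.000e-04 3.000e-04 6.847e-01]
```

Emit:
play_rows([
  [[-0.5,-0.63,0.75,0.0,0,0,0.24],[-0.5,-0.63,0.75,0.0,0,0,0.24],[-0.5,-0.63,0.75,0.0,0,0,0.24],[-0.5,-0.63,0.75,0.0,0,0,0.24],[-0.5,-0.63,0.75,0.0,0,0,0.24]],
])

```text
clock: 0.72
tool_pos: [0.386, 0.3001, 0.2572]
eef_rot: [0.981, 0.192, -0.001, 0.002]
contact_force: [0.7, 0.0, 0.4]
opening: 0.751
```

```bash
python3 - <<'E'
from h import *
st(); go(.486,-.157,.2,-57.7)
E
```

```text
t 0.72 pos [0.386  0.3001 0.2572] yaw 22.11 zax [-0.    -0.003 -1.   ] open 0.751 F [0.7 0.  0.4] M [-0.04 -0.02  0.08] q [-0.75  0.51 -0.01  1.97  0.01  0.66 -0.38]
delta [-0.2645  1.5365  0.1956] [ 1.100e-03 -2.000e-04  4.434e-01]
```

Emit:
play_rows([
  [[-0.5,-0.12,0.95,0.05,0,0,0.28],[-0.5,-0.12,0.95,0.05,0,0,0.28],[-0.5,-0.12,0.95,0.05,0,0,0.28],[-0.5,-0.12,0.95,0.05,0,0,0.28],[-0.5,-0.12,0.95,0.05,0,0,0.28]],
])

```text
clock: 1.35
tool_pos: [0.4601, 0.0193, 0.243]
eef_rot: [0.969, -0.248, 0.0, 0.002]
contact_force: [0.6, 0.7, 0.4]
opening: 0.75
```

```bash
python3 - <<'E'
from h import *
st(); go(.486,-.157,.16,-57.7)
E
```

```text
t 1.35 pos [0.4601 0.0193 0.243 ] yaw -28.75 zax [-0.001 -0.004 -1.   ] open 0.750 F [0.6 0.7 0.4] M [-0.01  0.08 -0.02] q [-0.27  0.51  0.2   2.07 -0.17  0.57 -0.46]
delta [0.3579 0.4727 0.279 ] [ 0.0011 -0.0008  0.1609]
```

Emit:
play_rows([
  [[-0.5,0.358,0.473,0.28,0.001,-0.001,0.161],[-0.5,0.358,0.473,0.28,0.001,-0.001,0.161],[-0.5,0.358,0.473,0.28,0.001,-0.001,0.161],[-0.5,0.358,0.473,0.28,0.001,-0.001,0.161],[-0.5,0.358,0.473,0.28,0.001,-0.001,0.161]],
])

```text
clock: 1.98
tool_pos: [0.4856, -0.1571, 0.1593]
eef_rot: [0.876, -0.483, -0.001, 0.0]
contact_force: [0.3, 0.4, -0.5]
opening: 0.753
```

```bash
python3 - <<'E'
from h import *
st(); go(.486,-.157,.12,-57.7)
n="side";im=vision.snapshot(n)[:,:,::-1]; cv2.imwrite("pics/s1.png",cv2.resize(im[200:380,270:510],None,fx=3.3,fy=3.3,interpolation=cv2.INTER_CUBIC))
im=vision.snapshot("top")[:,:,::-1]; cv2.imwrite("pics/t1.png",cv2.resize(im[170:320,300:500],None,fx=4,fy=4,interpolation=cv2.INTER_CUBIC))
p=get_state()["tool_pos"];print(proj("side",p),proj("top",p),proj("side",p-[0,0,.019]))
E
```

```text
t 1.98 pos [ 0.4856 -0.1571  0.1593] yaw -57.74 zax [-0.002  0.001 -1.   ] open 0.753 F [ 0.3  0.4 -0.5] M [-0.01  0.09  0.02] q [ 0.09  0.71  0.22  2.01 -0.33  0.45 -0.45]
delta [ 0.0007 -0.0016  0.1309] [ 0.0004  0.0006 -0.0002]
[381.45683206 261.1213657 ] [421.38309922 233.92168101] [380.91532253 270.10038165]
```

View pics/s1.png

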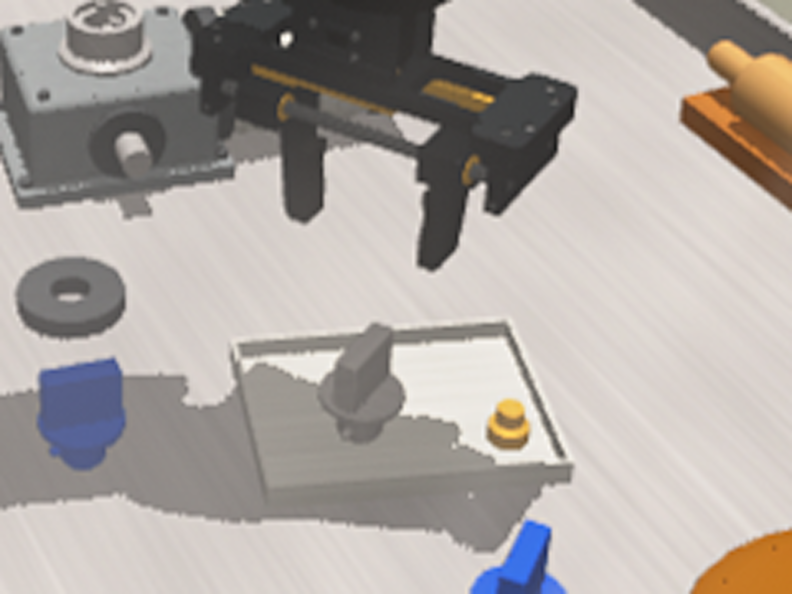

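View pics/t1.png

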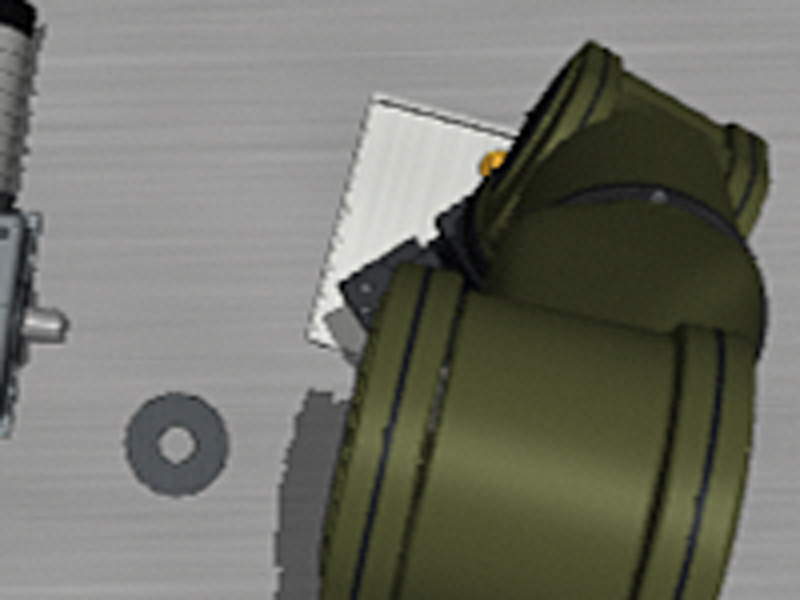

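Both views look clear of trouble. In the side view the fingertips straddle the plug: tips at about (362,267) and (400,281), and the plug bar at about (381,308). The arm hides the plug in the top view. Next I'll descend with the jaws partly open.

Emit:
play_rows([
  [[-0.5,0.0,-0.003,0.13,0,0,0],[-0.5,0.0,-0.003,0.26,0,0,0],[-0.5,0.0,-0.003,0.345,0,0,0],[-0.5,0.0,-0.003,0.345,0,0,0]],
])

```text
clock: 2.58
tool_pos: [0.4864, -0.152, 0.0558]
eef_rot: [0.877, -0.48, -0.002, -0.001]
contact_force: [0.5, -0.1, 0.6]
opening: 0.748
```

```bash
python3 - <<'E'
from h import *
st(); go(.486,-.1555,.055,-57.7)
n="side";im=vision.snapshot(n)[:,:,::-1]; cv2.imwrite("pics/s2.png",cv2.resize(im[250:370,310:470],None,fx=5,fy=5,interpolation=cv2.INTER_CUBIC))
E
```

```text
t 2.58 pos [ 0.4864 -0.152   0.0558] yaw -57.36 zax [-0.003  0.004 -1.   ] open 0.748 F [ 0.5 -0.1  0.6] M [-0.05  0.13  0.03] q [ 0.15  0.9   0.1   2.05 -0.39  0.22 -0.4 ]
delta [0.0093 0.0073 0.0028] [0.0001 0.0016 0.0019]
```

View pics/s2.png

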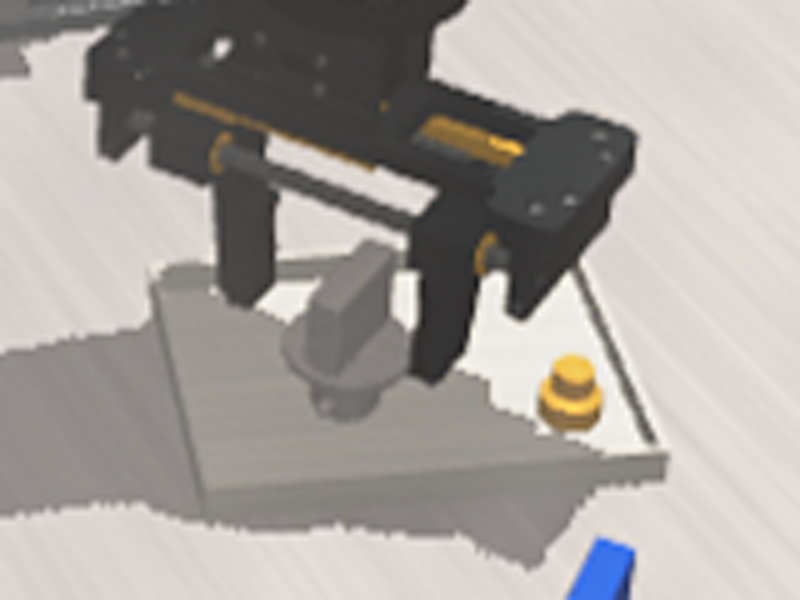

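Emit:
play_rows([
  [[-0.5,0.005,0.003,0.003,0,0.002,0.002],[-0.5,0.005,0.003,0.003,0,0.002,0.002]],
])

```text
clock: 2.88
tool_pos: [0.4877, -0.1542, 0.0571]
eef_rot: [0.876, -0.483, 0.003, 0.0]
contact_force: [0.6, -0.3, 0.4]
opening: 0.749
```

Emit:
play_rows([
  [[1,0,0,0,0,0,0],[1,0,0,0,0,0,0],[1,0,0,0,0,0,0],[1,0,0,0,0,0,0],[1,0,0,0,0,0,0]],
], force=30)

```text
clock: 3.5
tool_pos: [0.4876, -0.1542, 0.057]
eef_rot: [0.876, -0.483, 0.002, 0.0]
contact_force: [-0.4, -0.7, 0.3]
opening: 0.209
```

```bash
python3 - <<'E'
from h import *
st()
n="side";im=vision.snapshot(n)[:,:,::-1]; cv2.imwrite("pics/s3.png",cv2.resize(im[250:370,310:470],None,fx=5,fy=5,interpolation=cv2.INTER_CUBIC))
E
```

```text
t 3.50 pos [ 0.4876 -0.1542  0.057 ] yaw -57.72 zax [ 0.004 -0.003 -1.   ] open 0.209 F [-0.4 -0.7  0.3] M [-0.01  0.09  0.01] q [ 0.15  0.9   0.1   2.05 -0.39  0.21 -0.41]
```

View pics/s3.png

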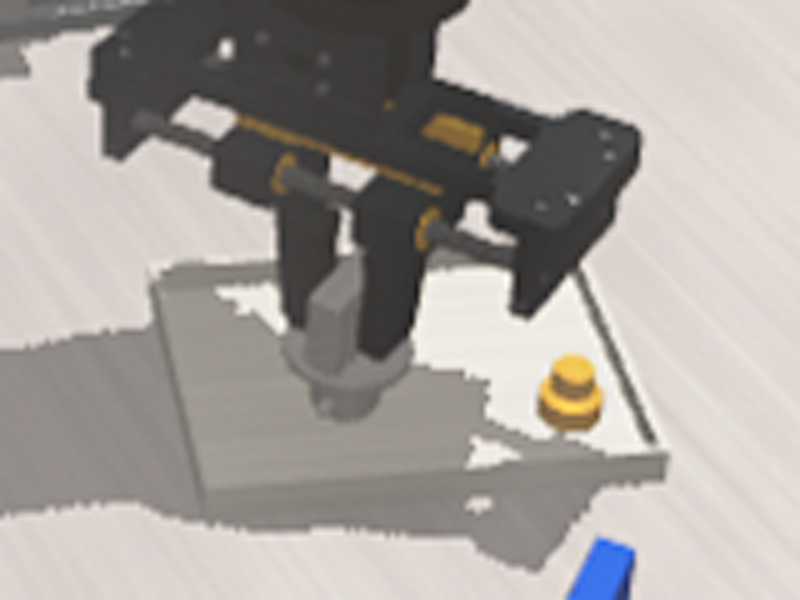

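The fingers are still closing on the bar. I'll hold for a few rows and then lift.

Emit:
play_rows([
  [[1,0,0,0,0,0,0],[1,0,0,0,0,0,0],[1,0,0,-0.1,0,0,0],[1,0,0,-0.3,0,0,0],[1,0,0,-0.5,0,0,0]],
], force=40)

```text
clock: 4.18
tool_pos: [0.4864, -0.1535, 0.2082]
eef_rot: [0.876, -0.483, 0.002, 0.0]
contact_force: [1.4, 0.9, -2.1]
opening: 0.154
```

```bash
python3 - <<'E'
from h import *
st(); go(.4708,.183,.215,-98.9)
E
```

```text
t 4.17 pos [ 0.4864 -0.1535  0.2082] yaw -57.72 zax [ 0.002 -0.002 -1.   ] open 0.154 F [ 1.4  0.9 -2.1] M [-0.07 -0.04 -0.01] q [ 0.04  0.63  0.29  1.98 -0.32  0.57 -0.47]
delta [-0.9761 -0.555  -0.0256] [-0.0006 -0.0009  0.2288]
```

Emit:
play_rows([
  [[1,-0.88,-0.5,-0.02,0,0,0.21],[1,-0.88,-0.5,-0.02,0,0,0.21],[1,-0.88,-0.5,-0.02,0,0,0.21],[1,-0.88,-0.5,-0.02,0,0,0.21],[1,-0.88,-0.5,-0.02,0,0,0.21]],
])

```text
clock: 4.8
tool_pos: [0.4713, 0.1526, 0.213]
eef_rot: [-0.673, 0.74, -0.001, -0.0]
contact_force: [1.1, -0.8, -1.7]
opening: 0.154
```

```bash
python3 - <<'E'
from h import *
st(); go(.4708,.183,.19,-98.9)
E
```

```text
t 4.80 pos [0.4713 0.1526 0.213 ] yaw -95.47 zax [ 0.001 -0.003 -1.   ] open 0.154 F [ 1.1 -0.8 -1.7] M [0.02 0.05 0.03] q [-0.76  0.67  0.58  2.02 -0.61  0.63 -1.44]
delta [-0.1009  0.0113  0.0766] [-0.0005 -0.0007  0.0191]
```

Emit:
play_rows([
  [[1,-0.1,0.011,0.077,-0.0005,-0.0007,0.019],[1,-0.1,0.011,0.077,-0.0005,-0.0007,0.019],[1,-0.1,0.011,0.077,-0.0005,-0.0007,0.019],[1,-0.1,0.011,0.077,-0.0005,-0.0007,0.019]],
])

```text
clock: 5.3
tool_pos: [0.4713, 0.1811, 0.1904]
eef_rot: [-0.649, 0.761, -0.001, 0.0]
contact_force: [-0.6, 0.7, -2.4]
opening: 0.153
```

```bash
python3 - <<'E'
from h import *
st(); go(.4708,.183,.19,-98.9)
for n,(x,y) in dict(side=(240,130),top=(210,190)).items():
    im=vision.snapshot(n)[:,:,::-1]; cv2.imwrite(f"pics/{n}4f.png",im);cv2.imwrite(f"pics/{n}4.png",cv2.resize(im[y:y+100,x:x+130],None,fx=6,fy=6,interpolation=cv2.INTER_CUBIC))
p=get_state()["tool_pos"]
for z in(.19-.055,.19-.055+31e-3):print(proj("side",[p[0],p[1],z]),proj("top",[p[0],p[1],z]))
E
```

```text
t 5.30 pos [0.4713 0.1811 0.1904] yaw -99.04 zax [ 0.001 -0.001 -1.   ] open 0.153 F [-0.6  0.7 -2.4] M [-0.03  0.16 -0.01] q [-0.79  0.71  0.56  2.01 -0.67  0.6  -1.5 ]
delta [-0.0061  0.0026  0.0014] [-0.0003 -0.0001 -0.0008]
[300.51366247 192.5850807 ] [278.53919824 243.73300554]
[300.22762692 179.82967218] [277.03427533 242.57692942]
```

View pics/side4.png

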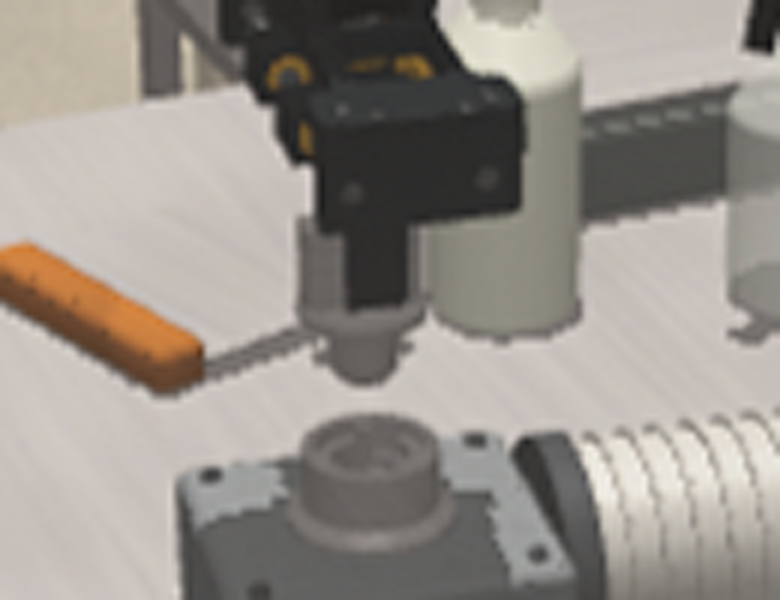

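View pics/top4.png

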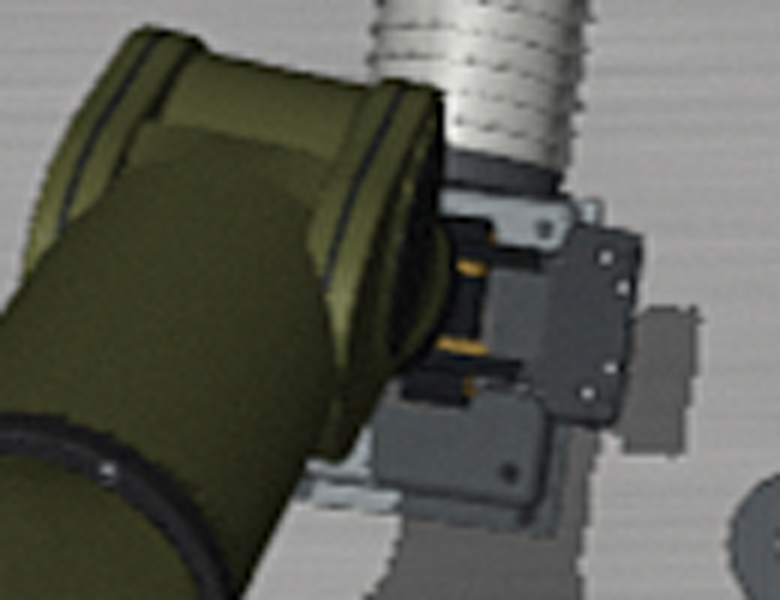

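```bash
python3 - <<'E'
import cv2,numpy as np
a=cv2.imread("pics/side4f.png",0)
for v in range(165,200,2): print(v,' '.join(f"{x:3d}" for x in a[v,284:320]))
print()
for v in range(196,214,2): print(v,' '.join(f"{x:3d}" for x in a[v,284:320]))
b=cv2.imread("pics/side0.png",0)
print()
for v in range(196,222,2): print(v,' '.join(f"{x:3d}" for x in b[v,284:320]))
E
```

```text
165 190 191 193 192 192 181 175 179  98  39  44  45  45  45  45  44  44  45  44  44  44  44  44  44  43  44  43  43  43  43  41  41  41  40  40  44
167 188 187 190 193 196 139 108 121  93  53  43  43  43  45  43  45  45  45  44  45  46  44  44  46  65  69  88  90  97 103 104 116 121 136 143 143
169 190 187 186 188 196 140  91  97 100  86  76  80  83  58  45  45  45  45  44  45  46  44  44  48  87  95 131 126 123 129 131 133 136 137 137 139
171 192 190 188 187 192 145  95  93  98  98  99  98 100  69  46  44  45  45  46  44  45  45  43  50  88  99 133 126 122 128 131 133 135 137 138 139
173 190 192 192 191 192 153 101  96 101 100 101 101 103  70  46  45  46  45  44  46  46  45  44  49  88  97 133 126 122 127 132 133 135 137 138 138
175 188 187 189 191 197 158 102  94  99  99  98  99 102  69  45  45  46  46  46  46  46  46  44  49  91  98 134 126 122 128 132 133 136 137 137 138
177 191 192 191 191 192 155 100  95 100 100 100 100 103  71  47  45  46  46  46  46  46  46  45  50  89  96 133 126 123 127 131 133 135 137 138 138
179 193 192 192 193 196 145  90  93  99  99  99  99 100  76  50 
[... 4121 characters left out ...]
  94  94  95  99 100  99  99 100  98  99 100 100  99  99  97  95  94  95  91  84 134 167 164 156 154 154 152
214 154 154 154 159 172 177 137  95  90  94  96  96  97  98 100 101  99  99 100 100  99 100  99  98  96  95  93  88  91 161 178 165 156 155 156 155
216 155 155 156 132 152 176 179 161 115  93  92  93  96  97  97  99 101 100  98  98  99  97  97  97  94  96  98 130 167 176 172 118 138 154 153 153
218 154 156 157 157 115 123 157 177 180 181 183 155 140 143 148 119 133 116 153 128 106 142 150 147 146 175 185 183 170 129  90 108 145 153 152 151
220 154 153 153 155 156 141 123 106 125 148 159 168 177 185 202 213 222 224 221 220 211 192 177 171 159 153 128 105 114 119 146 154 154 152 152 153
```

```bash
python3 - <<'E'
from h import *
st(); go(.4732,.1832,.163,-98.9)
E
```

```text
t 5.40 pos [0.4713 0.1815 0.1904] yaw -99.01 zax [ 0.001 -0.    -1.   ] open 0.155 F [-0.4  0.1 -1.5] M [0.03 0.2  0.04] q [-0.79  0.71  0.56  2.01 -0.67  0.6  -1.5 ]
delta [-0.0066 -0.0053  0.0914] [-0.0003  0.     -0.0006]
```

Emit:
play_rows([
  [[1,-0.007,-0.005,0.03,0,0,0],[1,-0.007,-0.005,0.06,0,0,0],[1,-0.007,-0.005,0.09,0,0,0],[1,-0.007,-0.005,0.09,0,0,0]],
])

```text
clock: 5.9
tool_pos: [0.4725, 0.1831, 0.1625]
eef_rot: [-0.649, 0.761, 0.0, -0.001]
contact_force: [0.4, -1.0, -1.9]
opening: 0.155
```

```bash
python3 - <<'E'
from h import *
st(); go(.4732,.1832,.155,-98.9)
im=vision.snapshot("side")[:,:,::-1]; cv2.imwrite("pics/s5.png",cv2.resize(im[130:230,240:370],None,fx=6,fy=6,interpolation=cv2.INTER_CUBIC))
E
```

```text
t 5.90 pos [0.4725 0.1831 0.1625] yaw -99.02 zax [-0.001 -0.001 -1.   ] open 0.155 F [ 0.4 -1.  -1.9] M [-0.04  0.14 -0.  ] q [-0.76  0.76  0.51  2.03 -0.71  0.54 -1.47]
delta [-0.0006 -0.0024  0.0249] [ 0.0003 -0.0003 -0.0007]
```

View pics/s5.png

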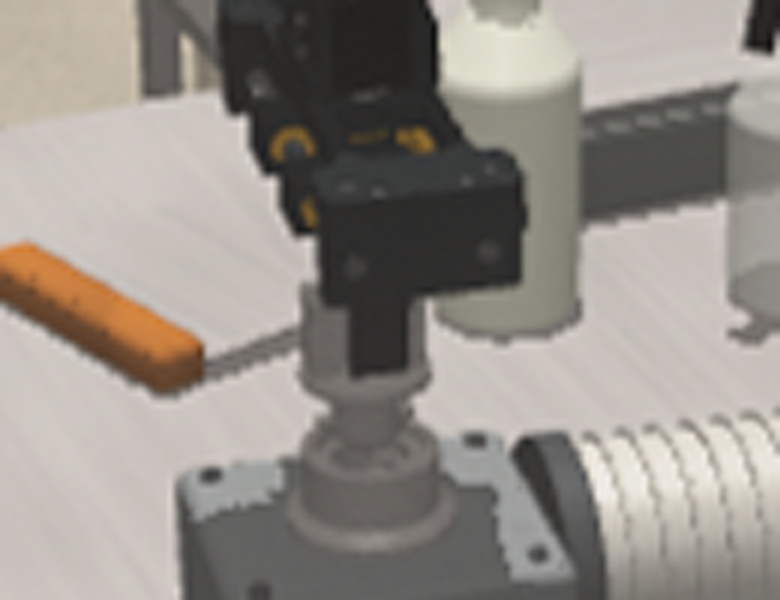

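```bash
cat >> h.py <<'E'
def edges(a,v,lo,hi,thr=None):
    # subpixel outermost dark run between lo..hi around
    row=a[v,lo:hi].astype(float); t=thr or (row.max()+row.min())/2
    i=np.where(row<t)[0]; L,Rr=i[0],i[-1]
    f=lambda k,j:(row[k]-t)/(row[k]-row[j])
    return lo+L-1+f(L-1,L) if L else np.nan, lo+Rr+f(Rr,Rr+1) if Rr+1<len(row) else np.nan
E
python3 - <<'E'
from h import *
im=vision.snapshot("side")[:,:,::-1];cv2.imwrite("pics/s6f.png",im); a=cv2.cvtColor(im,cv2.COLOR_BGR2GRAY)
for v in range(176,216,1): print(v,' '.join(f"{x:3d}" for x in a[v,284:320]))
E
```

```text
176 192 191 190 190 191 195 186 183 153  78  41  45  46  45  50  53  49  45  45  46  46  45  46  46  46  46  45  46  46  46  45  46  46  46  45  45
177 192 193 193 191 190 194 154 139 123  69  43  45  46  45  45  49  47  46  45  46  45  46  46  46  46  46  46  45  45  44  43  43  42  42  47  49
178 193 192 193 192 193 196 130 109 122  76  45  45  46  45  45  47  46  46  47  46  46  47  46  46  45  43  46  47  56  60  71  74  89  94  99 101
179 194 194 194 193 194 198 124 102 117  76  46  44  45  46  46  46  46  46  46  47  46  46  46  45  57  68  71 102 105 103 116 121 137 143 143 144
180 193 195 196 195 195 200 125  94 102  89  57  51  55  50  46  45  46  46  45  46  47  45  44  43  72  95  97 171 149 130 134 136 137 140 140 140
181 192 193 194 195 197 202 126  90 100 102  83  81  84  71  50  44  47  46  46  46  46  47  45  44  72  93  96 192 156 126 132 134 137 138 139 140
182 195 193 194 194 196 204 128  90  98  99 100 102 102  88  54  45  45  45  47  47  46  46  45  44  73  95  96 189 149 119 128 133 137 138 139 140
183 197 196 196 198 192 187 117  90  99 100 100 100 102  90  56 
[... 4119 characters left out ...]
  94  95  98 100  99  99 100 100 100 101 101 101 101  99  97  97  96  96  94  89  99 104  98  94  93  93  93
212 166 117  92  93 102 110  94  90  93  95  96  95 100 102 100 100 101 100 100 101 101 101 100  98  97  95  95  93  89  99 109 104  98  97  96  95
213 142 110  96  97 108 112  96  91  93  94  95  97  98 100 101 101 101 102 101 101 101 102 100  99  97  95  93  92  90 104 112 107  99  97  97  96
214  94  95  96 100 111 114 101  93  93  95  96  96  98  99 101 101 100 101 102 100 100 100 101  99  98  97  94  89  97 113 116 111 100  97  96  97
215  97  97  97 103 113 115 112 100  94  94  95  97  97  98  99 102 102 100 101 101 100 100  99  99  98  97  93  95 107 114 117 106  98  96  98  98
```

Emit:
play_rows([
  [[1,0.0,-0.003,0.01,0,0,0],[1,0.0,-0.003,0.02,0,0,0],[1,0.0,-0.003,0.03,0,0,0],[1,0,-0.003,0.03,0,0,0]],
])

```text
clock: 6.5
tool_pos: [0.4738, 0.183, 0.154]
eef_rot: [-0.649, 0.761, -0.0, -0.0]
contact_force: [0.3, 0.2, -2.5]
opening: 0.156
```

```bash
python3 - <<'E'
from h import *
st(); go(.4733,.1831,.150,-98.9)
E
```

```text
t 6.50 pos [0.4738 0.183  0.154 ] yaw -99.02 zax [-0. -0. -1.] open 0.156 F [ 0.3  0.2 -2.5] M [-0.01  0.16  0.  ] q [-0.75  0.77  0.49  2.03 -0.72  0.52 -1.45]
delta [-0.      0.0016  0.0133] [-0.     -0.0002 -0.0007]
```

Still no contact. I'll continue in small steps.

Emit:
play_rows([
  [[1,0.0,0.001,0.006,0,0,0],[1,0.0,0.001,0.012,0,0,0],[1,0.0,0.001,0.015,0,0,0],[1,0.0,0.001,0.015,0,0,0]],
])

```text
clock: 7.0
tool_pos: [0.4735, 0.1832, 0.1494]
eef_rot: [-0.649, 0.761, -0.0, -0.0]
contact_force: [-0.2, -0.3, -3.1]
opening: 0.159
```

```bash
python3 - <<'E'
from h import *
st()
im=vision.snapshot("side")[:,:,::-1]; cv2.imwrite("pics/s7f.png",im);cv2.imwrite("pics/s7.png",cv2.resize(im[130:230,240:370],None,fx=6,fy=6,interpolation=cv2.INTER_CUBIC))
E
```

```text
t 7.00 pos [0.4735 0.1832 0.1494] yaw -99.02 zax [-0. -0. -1.] open 0.159 F [-0.2 -0.3 -3.1] M [0.17 0.07 0.03] q [-0.74  0.78  0.48  2.03 -0.73  0.51 -1.45]
```

View pics/s7.png

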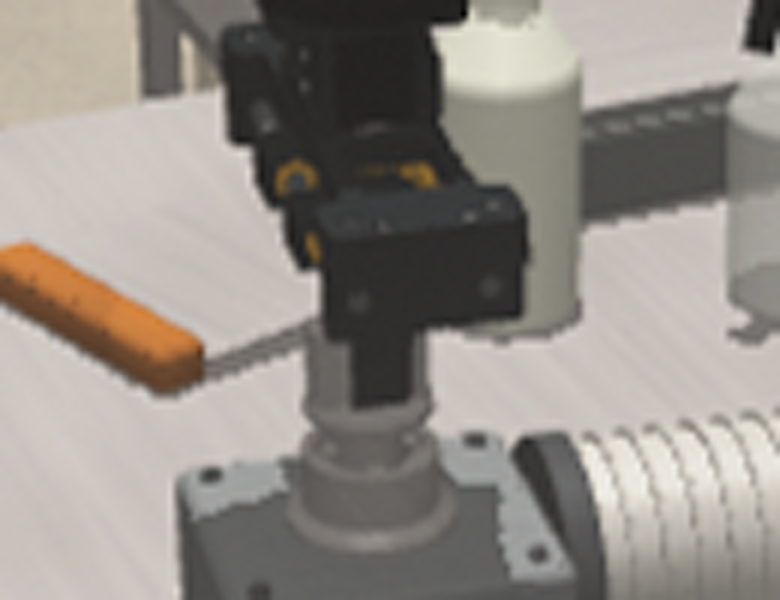

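The plug is entering the neck, with the flange centre at crop x≈367 against the neck's 370. I'll go further down.

Emit:
play_rows([
  [[1,0.0,0.0,0.005,0,0,0],[1,0.0,0.0,0.01,0,0,0],[1,0.0,0.0,0.01,0,0,0]],
])

```text
clock: 7.42
tool_pos: [0.4738, 0.1831, 0.1472]
eef_rot: [-0.649, 0.761, -0.0, 0.0]
contact_force: [-1.1, 0.0, 6.7]
opening: 0.153
```

```bash
python3 - <<'E'
from h import *
st()
im=vision.snapshot("side")[:,:,::-1]; cv2.imwrite("pics/s8f.png",im);cv2.imwrite("pics/s8.png",cv2.resize(im[130:230,240:370],None,fx=6,fy=6,interpolation=cv2.INTER_CUBIC))
E
```

```text
t 7.42 pos [0.4738 0.1831 0.1472] yaw -99.04 zax [ 0.001  0.    -1.   ] open 0.153 F [-1.1  0.   6.7] M [0.06 0.5  0.04] q [-0.74  0.78  0.48  2.04 -0.74  0.5  -1.44]
```

View pics/s8.png

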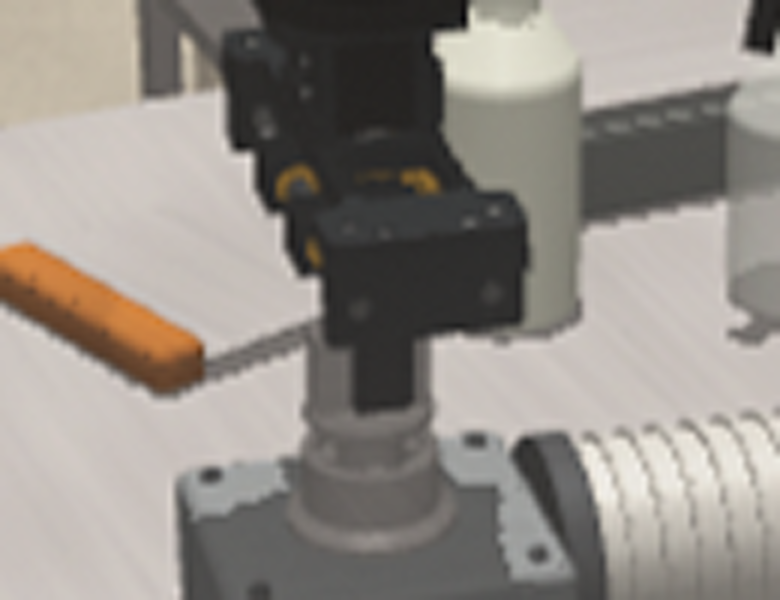

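The +9 N contact at TCP z 0.147 puts the flange about 14 mm above the rim, so the lugs are on the lands. I'll turn backward under a light push.

Emit:
play_rows([
  [[1,0,0,0.001,0,0,0],[1,0,0,0.001,0,0,0],[1,-0.001,0,0.001,0,0,-0.037],[1,-0.002,0,0.001,0,0,-0.074],[1,-0.003,0.0005,0.001,0,0,-0.111]],
])

```text
clock: 8.1
tool_pos: [0.4743, 0.1846, 0.1477]
eef_rot: [0.772, -0.635, 0.0, -0.001]
contact_force: [-1.4, -0.1, 9.4]
opening: 0.154
```

```bash
python3 - <<'E'
from h import *
st()
E
```

```text
t 8.10 pos [0.4743 0.1846 0.1477] yaw -78.87 zax [ 0.002  0.002 -1.   ] open 0.154 F [-1.4 -0.1  9.4] M [ 0.08  0.49 -0.12] q [-0.69  0.76  0.38  2.03 -0.62  0.46 -1.22]
```

Emit:
play_rows([
  [[1,-0.001,0,0.001,0,0,-0.04],[1,-0.002,0,0.001,0,0,-0.08],[1,-0.002,0,0.001,0,0,-0.08]],
])

```text
clock: 8.48
tool_pos: [0.475, 0.1845, 0.148]
eef_rot: [0.846, -0.533, 0.001, -0.002]
contact_force: [0.1, -1.7, 7.3]
opening: 0.156
```

```bash
python3 - <<'E'
from h import *
st()
E
```

```text
t 8.47 pos [0.475  0.1845 0.148 ] yaw -64.45 zax [ 0.004  0.002 -1.   ] open 0.156 F [ 0.1 -1.7  7.3] M [-0.29  0.24  0.08] q [-0.65  0.75  0.32  2.03 -0.52  0.44 -1.06]
```

Emit:
play_rows([
  [[1,-0.002,0,0.002,0,0,-0.045],[1,-0.002,0,0.003,0,0,-0.045]],
])

```text
clock: 8.72
tool_pos: [0.4746, 0.185, 0.1474]
eef_rot: [0.881, -0.473, 0.001, -0.002]
contact_force: [-3.0, 0.8, 9.5]
opening: 0.161
```

```bash
python3 - <<'E'
from h import *
st()
E
```

```text
t 8.72 pos [0.4746 0.185  0.1474] yaw -56.41 zax [ 0.003  0.002 -1.   ] open 0.161 F [-3.   0.8  9.5] M [0.13 0.61 0.06] q [-0.63  0.74  0.28  2.03 -0.47  0.43 -0.97]
```

Emit:
play_rows([
  [[1,-0.001,0,0.002,0,0,-0.045],[1,-0.001,0,0.003,0,0,-0.045]],
])

```text
clock: 8.98
tool_pos: [0.4742, 0.1855, 0.1462]
eef_rot: [0.912, -0.41, 0.001, -0.002]
contact_force: [-0.3, 0.4, -1.2]
opening: 0.157
```

```bash
python3 - <<'E'
from h import *
st()
E
```

```text
t 8.97 pos [0.4742 0.1855 0.1462] yaw -48.47 zax [ 0.003  0.003 -1.   ] open 0.157 F [-0.3  0.4 -1.2] M [0.11 0.18 0.01] q [-0.61  0.74  0.25  2.03 -0.42  0.42 -0.89]
```

The contact force has gone and z has fallen, which is the thread start at about 50° back. I'll lower the plug without turning.

Emit:
play_rows([
  [[1,0,0,0.006,0,0,-0.01],[1,0,0,0.012,0,0,-0.02],[1,0,0,0.012,0,0,-0.02]],
])

```text
clock: 9.35
tool_pos: [0.4741, 0.1853, 0.1423]
eef_rot: [0.924, -0.382, 0.001, -0.002]
contact_force: [0.4, 0.2, -2.3]
opening: 0.156
```

```bash
python3 - <<'E'
from h import *
st()
E
```

```text
t 9.35 pos [0.4741 0.1853 0.1423] yaw -44.90 zax [ 0.002  0.002 -1.   ] open 0.156 F [ 0.4  0.2 -2.3] M [-0.12  0.11 -0.04] q [-0.6   0.74  0.23  2.03 -0.4   0.41 -0.85]
```

Emit:
play_rows([
  [[1,0,0,0.006,0,0,0],[1,0,0,0.012,0,0,0],[1,0,0,0.012,0,0,0]],
])

```text
clock: 9.72
tool_pos: [0.4742, 0.1852, 0.1387]
eef_rot: [0.924, -0.382, 0.001, -0.002]
contact_force: [-0.6, -0.1, -0.4]
opening: 0.156
```

Emit:
play_rows([
  [[1,0,0,0.006,0,0,0],[1,0,0,0.009,0,0,0],[1,0,0,0.009,0,0,0]],
])

```text
clock: 10.1
tool_pos: [0.4745, 0.1852, 0.138]
eef_rot: [0.924, -0.382, 0.001, -0.003]
contact_force: [-3.8, -0.5, 19.9]
opening: 0.154
```

```bash
python3 - <<'E'
from h import *
st()
im=vision.snapshot("side")[:,:,::-1]; cv2.imwrite("pics/s9f.png",im);cv2.imwrite("pics/s9.png",cv2.resize(im[130:230,240:370],None,fx=6,fy=6,interpolation=cv2.INTER_CUBIC))
E
```

```text
t 10.10 pos [0.4745 0.1852 0.138 ] yaw -44.95 zax [ 0.004  0.004 -1.   ] open 0.154 F [-3.8 -0.5 19.9] M [-0.29  1.06 -0.02] q [-0.59  0.75  0.22  2.03 -0.4   0.39 -0.84]
```

View pics/s9.png

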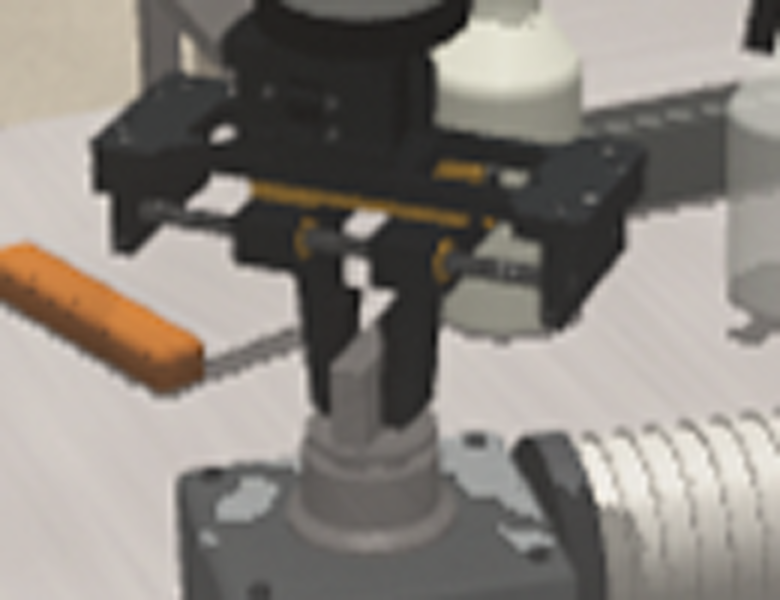

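The plug has dropped about 10 mm, with a 22 N push at TCP z 0.138. In the picture the flange sits just above the rim, at about (311,205). Now I'll drive it forward gently, lowering with the pitch.

Emit:
play_rows([
  [[1,0,0,-0.001,0,0,0.02],[1,0.001,0,0.0,0,0,0.05],[1,0.002,0,0.001,0,0,0.08],[1,0.002,0,0.001,0,0,0.08]],
])

```text
clock: 10.65
tool_pos: [0.4752, 0.1851, 0.138]
eef_rot: [0.869, -0.495, 0.001, -0.003]
contact_force: [0.4, 0.3, 2.4]
opening: 0.155
```

```bash
python3 - <<'E'
from h import *
st()
E
```

```text
t 10.65 pos [0.4752 0.1851 0.138 ] yaw -59.30 zax [ 0.005  0.004 -1.   ] open 0.155 F [0.4 0.3 2.4] M [0.05 0.22 0.04] q [-0.63  0.76  0.28  2.03 -0.5   0.41 -0.99]
```

Emit:
play_rows([
  [[1,0.001,0,0.002,0,0,0.05],[1,0.002,0,0.004,0,0,0.1],[1,0.002,0,0.005,0,0,0.1]],
])

```text
clock: 11.02
tool_pos: [0.4757, 0.1847, 0.1366]
eef_rot: [0.782, -0.623, 0.001, -0.003]
contact_force: [-0.6, -1.0, 4.4]
opening: 0.155
```

```bash
python3 - <<'E'
from h import *
st()
E
```

```text
t 11.03 pos [0.4757 0.1847 0.1366] yaw -77.14 zax [ 0.005  0.004 -1.   ] open 0.155 F [-0.6 -1.   4.4] M [ 0.05  0.26 -0.1 ] q [-0.67  0.77  0.35  2.04 -0.62  0.43 -1.18]
```

Emit:
play_rows([
  [[1,0.001,0.001,0.002,0,0,0.05],[1,0.002,0.002,0.004,0,0,0.1],[1,0.002,0.002,0.005,0,0,0.1]],
])

```text
clock: 11.4
tool_pos: [0.4754, 0.1842, 0.1353]
eef_rot: [-0.676, 0.737, -0.0, 0.004]
contact_force: [-0.4, -0.2, 6.3]
opening: 0.157
```

```bash
python3 - <<'E'
from h import *
st()
E
```

```text
t 11.40 pos [0.4754 0.1842 0.1353] yaw -94.89 zax [ 0.006  0.004 -1.   ] open 0.157 F [-0.4 -0.2  6.3] M [ 0.03  0.33 -0.12] q [-0.71  0.79  0.43  2.04 -0.74  0.46 -1.37]
```

Emit:
play_rows([
  [[1,0.001,0.001,0.002,0,0,0.05],[1,0.002,0.002,0.004,0,0,0.1],[1,0.002,0.002,0.005,0,0,0.1]],
])

```text
clock: 11.78
tool_pos: [0.4751, 0.1838, 0.1341]
eef_rot: [-0.555, 0.832, 0.0, 0.004]
contact_force: [-0.1, 0.1, 7.5]
opening: 0.154
```

```bash
python3 - <<'E'
from h import *
st()
E
```

```text
t 11.78 pos [0.4751 0.1838 0.1341] yaw -112.56 zax [ 0.006  0.004 -1.   ] open 0.154 F [-0.1  0.1  7.5] M [ 0.11  0.24 -0.1 ] q [-0.76  0.81  0.51  2.05 -0.85  0.49 -1.58]
```

Emit:
play_rows([
  [[1,0.001,0.001,0.002,0,0,0.04],[1,0.002,0.001,0.003,0,0,0.08],[1,0.002,0.001,0.004,0,0,0.08]],
])

```text
clock: 12.15
tool_pos: [0.4749, 0.1836, 0.1332]
eef_rot: [-0.45, 0.893, 0.001, 0.004]
contact_force: [-0.5, 1.0, 6.6]
opening: 0.153
```

```bash
python3 - <<'E'
from h import *
st()
E
```

```text
t 12.15 pos [0.4749 0.1836 0.1332] yaw -126.57 zax [ 0.007  0.005 -1.   ] open 0.153 F [-0.5  1.   6.6] M [ 0.26  0.13 -0.08] q [-0.79  0.83  0.57  2.05 -0.92  0.52 -1.75]
```

Emit:
play_rows([
  [[1,0.001,0.0,0.001,0,0,0.025],[1,0.001,0.0,0.003,0,0,0.045],[1,0.001,0.0,0.003,0,0,0.045]],
])

```text
clock: 12.52
tool_pos: [0.4754, 0.184, 0.133]
eef_rot: [-0.389, 0.921, 0.001, 0.005]
contact_force: [-0.5, 1.8, 8.6]
opening: 0.15
```

```bash
python3 - <<'E'
from h import *
st()
E
```

```text
t 12.53 pos [0.4754 0.184  0.133 ] yaw -134.25 zax [ 0.008  0.006 -1.   ] open 0.150 F [-0.5  1.8  8.6] M [ 0.41  0.18 -0.07] q [-0.79  0.84  0.58  2.05 -0.94  0.53 -1.86]
```

```bash
python3 - <<'E'
from h import *
im=vision.snapshot("side")[:,:,::-1]; cv2.imwrite("pics/s10f.png",im);cv2.imwrite("pics/s10.png",cv2.resize(im[150:230,260:350],None,fx=8,fy=7.4,interpolation=cv2.INTER_CUBIC))
a=cv2.cvtColor(im,cv2.COLOR_BGR2GRAY)
for u in(296,300,304): print(u,a[196:224,u])
E
```

```text
296 [ 45  46  46  45  45  45  50  87 118 117 112 100 106 109  98 100  98  97
  98  97  96 101 112 122 122 110  98  97]
300 [ 47  47  47  47  47  46  45  60  98 119 117 108  97 104 104 100 101  99
  99 101 102  99 112 133 140 128 102  97]
304 [ 40  41  40  42  42  43  41  48  86 119 116 108 102 106 104 101 101 101
 101 100 100  99 115 135 135 123  99  97]
```

View pics/s10.png

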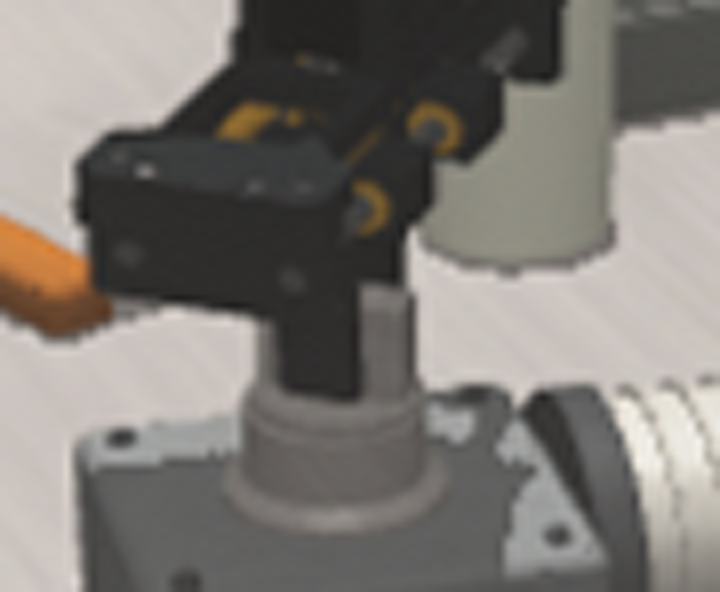

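The flange is nearly on the rim. I'll make small tightening steps and watch the moment.

Emit:
play_rows([
  [[1,0,0.0,0.001,0,0,0.02],[1,0,0.0,0.002,0,0,0.04],[1,0,0.0,0.002,0,0,0.04]],
])

```text
clock: 12.95
tool_pos: [0.4752, 0.1841, 0.1329]
eef_rot: [-0.334, 0.943, 0.002, 0.005]
contact_force: [-0.8, 1.1, 9.8]
opening: 0.158
```

```bash
python3 - <<'E'
from h import *
st()
E
```

```text
t 12.95 pos [0.4752 0.1841 0.1329] yaw -141.01 zax [ 0.008  0.007 -1.   ] open 0.158 F [-0.8  1.1  9.8] M [0.1  0.39 0.01] q [-0.8   0.84  0.59  2.05 -0.95  0.54 -1.97]
```

Emit:
play_rows([
  [[1,0,0.0,0.001,0,0,0.02],[1,0,0.0,0.002,0,0,0.04],[1,0,0.0,0.002,0,0,0.04]],
])

```text
clock: 13.32
tool_pos: [0.475, 0.1842, 0.133]
eef_rot: [-0.278, 0.961, 0.003, 0.005]
contact_force: [-2.5, 0.8, 10.6]
opening: 0.155
```

```bash
python3 - <<'E'
from h import *
st()
E
```

```text
t 13.32 pos [0.475  0.1842 0.133 ] yaw -147.78 zax [ 0.007  0.008 -1.   ] open 0.155 F [-2.5  0.8 10.6] M [0.11 0.45 0.01] q [-0.8   0.84  0.6   2.05 -0.96  0.55 -2.08]
```

```bash
python3 - <<'E'
from h import *
im=vision.snapshot("side")[:,:,::-1]; cv2.imwrite("pics/s11f.png",im);cv2.imwrite("pics/s11.png",cv2.resize(im[150:230,260:350],None,fx=8,fy=7.4,interpolation=cv2.INTER_CUBIC))
a=cv2.cvtColor(im,cv2.COLOR_BGR2GRAY)
for u in(292,296,300,304): print(u,a[196:224,u])
E
```

```text
292 [137 142 145 144 129 120 114 114 109  98  99 104  95  91  91  92  93  92
  92  93 105 120 119 117 105  97  97  97]
296 [ 45  45  45  46  45  43  68 106 118 117 112 101 106 110  97 100  99  98
  98  98  97 100 113 123 121 109  98  98]
300 [ 45  46  46  46  46  48  45  54  92 118 118 110 101 107 105 100 101 101
 100 101 103  99 112 134 139 128 103  97]
304 [ 89  88  88  89  89  89  87  92 110 118 116 108 103 106 103 102 102 101
 100 100 100  99 114 135 135 124 100  97]
```

View pics/s11.png

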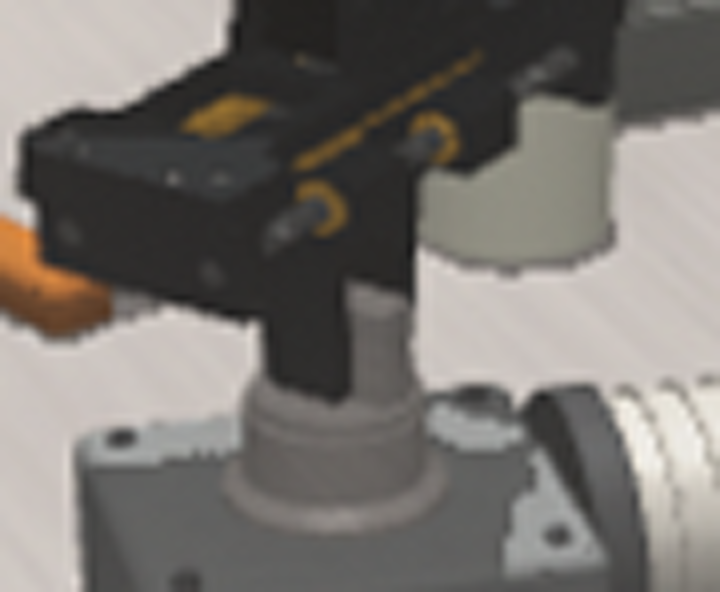

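Emit:
play_rows([
  [[1,0,0.0,0.001,0,0,0.02],[1,0,0.0,0.001,0,0,0.04],[1,0,0.0,0.001,0,0,0.04]],
])

```text
clock: 13.75
tool_pos: [0.4747, 0.1843, 0.133]
eef_rot: [-0.22, 0.975, 0.003, 0.004]
contact_force: [-1.7, 0.7, 7.3]
opening: 0.153
```

```bash
python3 - <<'E'
from h import *
st()
E
```

```text
t 13.75 pos [0.4747 0.1843 0.133 ] yaw -154.53 zax [ 0.006  0.008 -1.   ] open 0.153 F [-1.7  0.7  7.3] M [ 0.06  0.33 -0.02] q [-0.81  0.84  0.61  2.05 -0.97  0.55 -2.19]
```

Emit:
play_rows([
  [[1,0,0.0,0.001,0,0,0.02],[1,0,0.0,0.001,0,0,0.04],[1,0,0.0,0.001,0,0,0.04]],
])

```text
clock: 14.12
tool_pos: [0.4737, 0.1841, 0.133]
eef_rot: [-0.163, 0.987, 0.004, 0.003]
contact_force: [-2.7, 0.9, 7.4]
opening: 0.157
```

```bash
python3 - <<'E'
from h import *
st()
im=vision.snapshot("side")[:,:,::-1]; cv2.imwrite("pics/s12.png",cv2.resize(im[150:230,260:350],None,fx=8,fy=7.4,interpolation=cv2.INTER_CUBIC))
E
```

```text
t 14.12 pos [0.4737 0.1841 0.133 ] yaw -161.27 zax [ 0.004  0.009 -1.   ] open 0.157 F [-2.7  0.9  7.4] M [-0.06  0.6   0.19] q [-0.81  0.84  0.61  2.05 -0.97  0.56 -2.3 ]
```

View pics/s12.png

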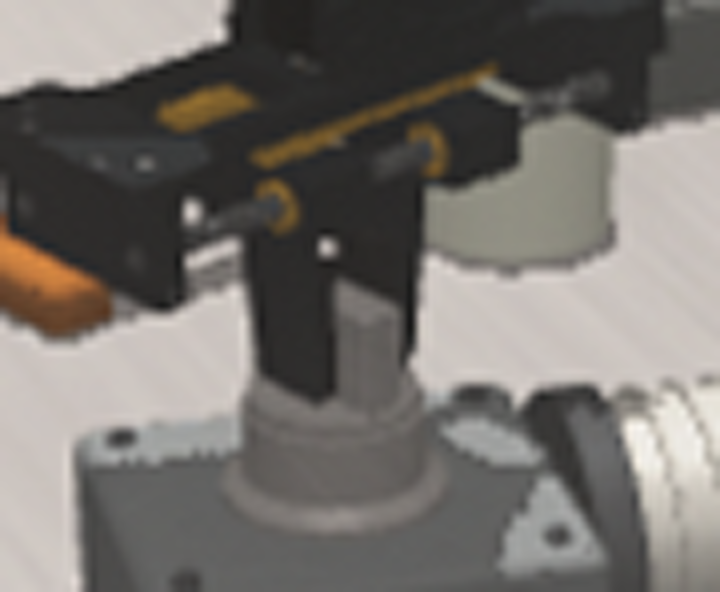

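Emit:
play_rows([
  [[1,0,0.0,0.0,0,0,0.01],[1,0,0.0,0.0,0,0,0.02],[1,0,0.0,0.0,0,0,0.02]],
])

```text
clock: 14.55
tool_pos: [0.4732, 0.184, 0.133]
eef_rot: [-0.134, 0.991, 0.004, 0.002]
contact_force: [-1.8, -0.4, 6.2]
opening: 0.156
```

```bash
python3 - <<'E'
from h import *
st()
E
```

```text
t 14.55 pos [0.4732 0.184  0.133 ] yaw -164.66 zax [ 0.003  0.008 -1.   ] open 0.156 F [-1.8 -0.4  6.2] M [-0.15  0.45  0.43] q [-0.81  0.84  0.62  2.05 -0.97  0.56 -2.36]
```

The moment has risen to 0.43 N m with z steady, so the thread is tight and the flange is home. Releasing.

Emit:
play_rows([
  [[0.2,0,0,0,0,0,0],[-0.2,0,0,0,0,0,0],[-0.2,0,0,0,0,0,0],[-0.2,0,0,0,0,0,0]],
])

```text
clock: 15.05
tool_pos: [0.4732, 0.184, 0.1329]
eef_rot: [-0.134, 0.991, 0.004, 0.002]
contact_force: [1.0, 0.1, -1.3]
opening: 0.581
```

```bash
python3 - <<'E'
from h import *
st()
im=vision.snapshot("side")[:,:,::-1]; cv2.imwrite("pics/s13.png",cv2.resize(im[150:230,260:350],None,fx=8,fy=7.4,interpolation=cv2.INTER_CUBIC))
E
```

```text
t 15.05 pos [0.4732 0.184  0.1329] yaw -164.65 zax [ 0.003  0.008 -1.   ] open 0.581 F [ 1.   0.1 -1.3] M [ 0.08  0.1  -0.04] q [-0.81  0.85  0.62  2.05 -0.97  0.56 -2.35]
```

View pics/s13.png

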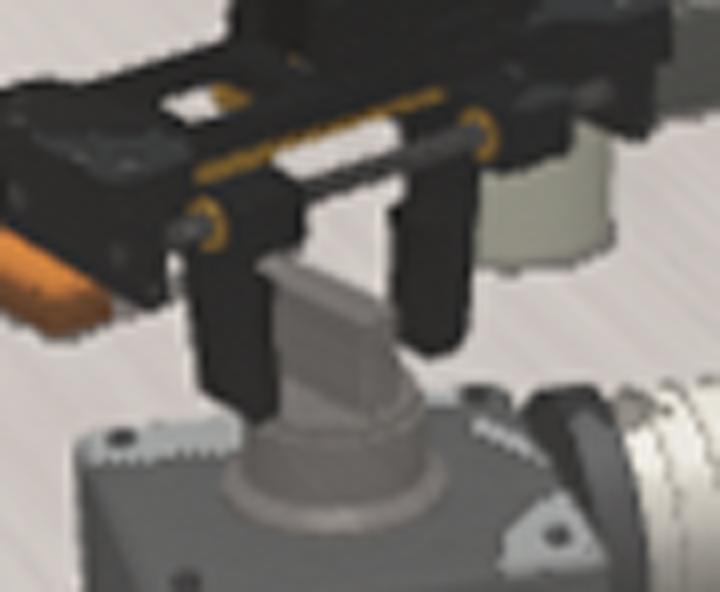

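The jaws are clear on both sides of the bar. I'll lift straight up.

Emit:
play_rows([
  [[-0.2,0,0,-0.1,0,0,0],[-0.2,0,0,-0.3,0,0,0],[-0.2,0,0,-0.45,0,0,0],[-0.2,0,0,-0.45,0,0,0],[-0.2,0,0,-0.45,0,0,0]],
])

```text
clock: 15.72
tool_pos: [0.4721, 0.1832, 0.2673]
eef_rot: [-0.134, 0.991, 0.004, 0.001]
contact_force: [0.5, -0.4, -0.2]
opening: 0.6
```

Emit:
play_rows([
  [[-0.2,0.0,0.8,0,0,0,0],[-0.2,0,0.8,0,0,0,0],[-0.2,0,0.8,0,0,0,0],[-0.2,0,0.8,0,0,0,0],[-0.2,0,0.8,0,0,0,0]],
])

```text
clock: 16.35
tool_pos: [0.4071, 0.3829, 0.2721]
eef_rot: [-0.154, 0.988, 0.003, -0.002]
contact_force: [0.3, 0.2, -0.2]
opening: 0.601
```

```bash
python3 - <<'E'
from h import *
st()
for n,(x,y) in dict(side=(255,150),top=(235,200)).items():
    im=vision.snapshot(n)[:,:,::-1]; cv2.imwrite(f"pics/{n}14f.png",im);cv2.imwrite(f"pics/{n}14.png",cv2.resize(im[y:y+80,x:x+100],None,fx=7.4,fy=7.4,interpolation=cv2.INTER_CUBIC))
E
```

```text
t 16.35 pos [0.4071 0.3829 0.2721] yaw -162.30 zax [-0.005  0.006 -1.   ] open 0.601 F [ 0.3  0.2 -0.2] M [0.04 0.04 0.01] q [-1.43  0.96  1.32  1.79 -1.    1.25 -2.65]
```

View pics/side14.png

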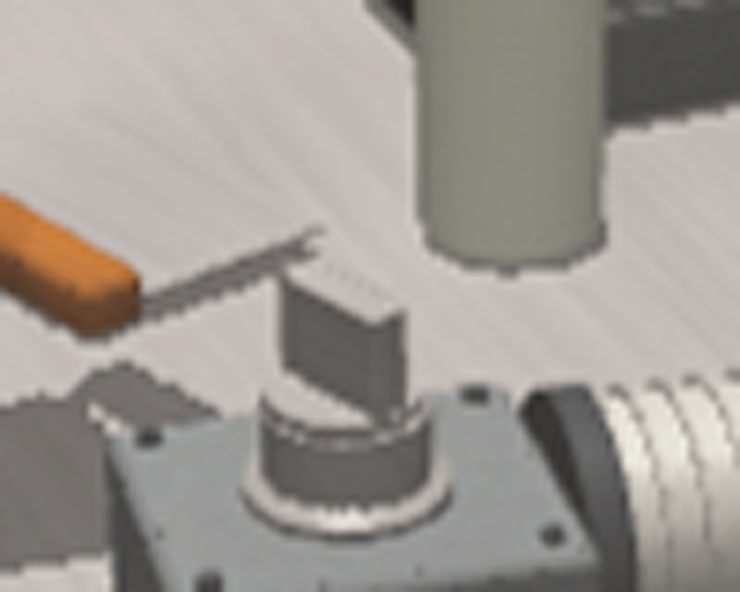

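View pics/top14f.png

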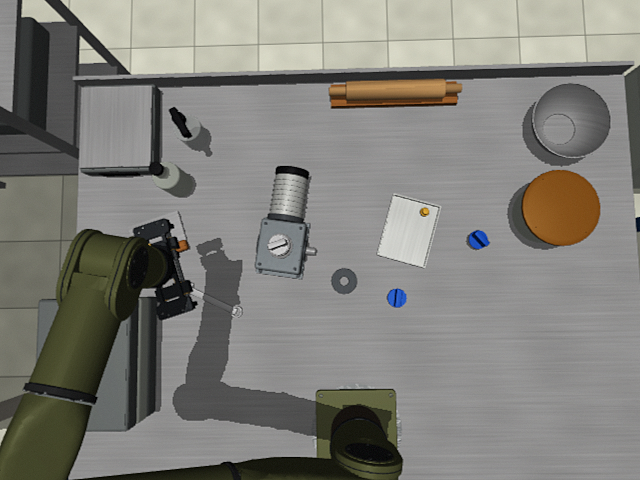

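The side view shows the plug standing upright with its flange on the rim at about (302,206). In the top view the bar is at (278,244) and the bystanders have not moved. I'll check the flange gap numerically.

```bash
python3 - <<'E'
from h import *
a=cv2.imread("pics/side14f.png",0);b=cv2.imread("pics/side0.png",0)
for u in(293,296,299,302,305,308): print(u,a[200:216,u],"orig",b[204:213,u])
# predicted front-edge v for rim, flange bottom/top at heights
N=np.array([.4712,.1835]);c=ray("side",0,0)[0][:2]-N;c/=np.linalg.norm(c)
for nm,rad,z in(("rim",26,.105),("fl_bot home",24.5,.105),("fl_top home",24.5,.110),("fl_bot +1.5",24.5,.1065),("fl_top +1.5",24.5,.1115)):
    print(nm,proj("side",[*(N+c*rad/1e3),z]))
for nm,z in(("bar top home",.143),("bar top +1.5",.1445)): print(nm,proj("side",[*N,z]))
E
```

```text
293 [160 191 188 187 190 174 124 125 141  88  91  91  92  92  91  90] orig [130 182 193 191 153  88  92  94  94]
296 [ 90 114 163 191 188 188 177 132 106 117  94  97  97  96  95  95] orig [165  92  88 127 176 159  92  98  99]
299 [ 92  90  91 146 191 188 187 152  92 107 111  96  96  98  99 100] orig [ 93  96  95  92 146 173 109  97  99]
302 [ 94  92  91  89 110 161 190 153  92 113 119  97  98  98  98  99] orig [101 104  97 143 197 175 116  98  99]
305 [ 95  98  98  96  96  96 113 118 108 120 100  98  99  98  97  97] orig [ 94 136 158 124 159 167  98  99  99]
308 [ 91  89  92  92  92 124 133 110 123 105  93  94  94  95  95  95] orig [179 168 173 188 172 103  95  95  95]
rim [300.53888764 210.03347737]
fl_bot home [300.53115075 209.69394259]
fl_top home [300.48540287 207.68629085]
fl_bot +1.5 [300.51744543 209.09248296]
fl_top +1.5 [300.47164307 207.08243987]
bar top home [300.05823157 188.93982022]
bar top +1.5 [300.04425453 188.32643584]
```

Flange front edge to rim front edge measures 2.3–2.4 px. The prediction is 2.35 px when home and 2.95 px when 1.5 mm high, so the flange is home. Joint 7 is close to its limit, so I'll turn it back a little before handing in.

Emit:
play_rows([
  [[-0.2,0,0,0,0,0,-0.05],[-0.2,0,0,0,0,0,-0.1],[-0.2,0,0,0,0,0,-0.1],[-0.2,0,0,0,0,0,-0.1]],
])

```text
clock: 16.95
tool_pos: [0.409, 0.3797, 0.2738]
eef_rot: [-0.301, 0.954, 0.005, -0.001]
contact_force: [0.2, 0.5, -0.3]
opening: 0.598
```

```bash
python3 - <<'E'
from h import *
st(); print(r.finish_job())
E
```

```text
t 16.95 pos [0.409  0.3797 0.2738] yaw -144.92 zax [-0.004  0.009 -1.   ] open 0.598 F [ 0.2  0.5 -0.3] M [0.03 0.21 0.01] q [-1.41  0.91  1.25  1.79 -0.96  1.19 -2.39]
the job is handed in; nothing more can be done
None
```

The plug is screwed home in the filler neck and released, and I handed the job in at about 17 s; no verdict was reported.

- **Insertion and drop:** I gripped the plug across its bar and set it in the neck with the bar in line with the unit, so the lugs rested on the lands. The thread start showed at about 50° backward. The plug then dropped about 10 mm, and the push at the bottom reached about 22 N.
- **Driving home:** I turned it about 120° forward; z stopped falling after about 85–90°. The moment then stayed near zero until it rose to 0.43 N m at the end, where I stopped and let go. The largest force at the wrist was about 20 N; plug-to-unit contact force was not measured directly.
- **Final checks:**
  - The last side view shows the plug upright, with the flange-to-rim edge distance at 2.3–2.4 px. That matches 2.35 px predicted for home; it would be 2.95 px if the plug stood 1.5 mm high.
  - The top view shows the bystanders unmoved by eye, and the gripper is clear of everything.
- **Disagreements:**
  - The two cameras differed by about 2–3 mm, so I relied on their relative measurements and on contact.
  - The forward turn came out slightly beyond the stated 85–115°, probably because of slack before the thread tightened.
  - Joint 7 read −2.65 against a limit of −2.66 after the retreat, so I backed it off to −2.39 before handing in.

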